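# Make up two coffee trays

## Task

Make up the two coffee trays. On the long tray stand the big cup in the largest compartment, the milk jug in the middle one and the large coffee capsule in the other end one; on the short tray stand the espresso cup in the larger compartment and the small capsule in the smaller one. Everything stands upright on the tray floor inside its compartment, set down and not dropped; leave the sugar jar and the coasters where they are.

Things in the scene. Friction and masses are not known exactly. Their poses are not given: they have to be found in the camera images.
- long_tray: Long low bamboo tray, 252 x 92 mm, fixed. Origin: centre of underside; x along its length, z up. Floor 5 mm; walls and dividers 4 mm thick, tops 12 mm above the worktop. Three compartments, 84 mm wide (y), centred on y = 0: largest 92 mm long, centre x = -76 mm; middle 72 mm, centre x = +10; other end 72 mm, centre x = +86. Its -x end points towards the robot within 20 deg.
- short_tray: Short low bamboo tray, 152 x 86 mm, fixed. Origin: centre of underside; x along its length, z up. Floor 5 mm; walls and divider 4 mm thick, tops 12 mm above the worktop. Two compartments, 78 mm wide (y), centred on y = 0: larger 78 mm long, centre x = -33 mm; smaller 62 mm long, centre x = +41 mm. Its -x end points towards the robot within 50 deg.
- big_cup: Big white ceramic coffee cup with one handle, open at the top, 68 mm in diameter (foot 61), 64 mm high, about 0.22 kg. Origin: centre of its underside, z up. The handle sticks out 26 mm to the cup's own +y, 25 mm or more above its underside; at the start it points towards the robot within 30 deg of -x. The sides at its own +x and -x are free for a grasp across the cup.
- espresso_cup: Small white ceramic espresso cup with one handle, open at the top, 54 mm in diameter (foot 49), 50 mm high, about 0.12 kg. Origin: centre of its underside, z up. The handle sticks out 22 mm to the cup's own +y, 18 mm or more above its underside; at the start it points towards the robot within 30 deg of -x. Its own +x and -x sides are free for a grasp.
- milk_jug: Small straight steel milk jug without a handle, open at the top, 46 mm in diameter, 60 mm high, about 0.12 kg, with a small pouring spout that stands out 7 mm at the rim to its own +x (roughly away from the robot at the start); the sides at its own +y and -y are smooth. Origin: centre of its underside, z up.
- large_capsule: Large closed coffee capsule, brown with an aluminium foil top, standing foil up: 44 mm high; the upper 14 mm is a straight round band 52 mm in diameter (grasp it there), below it tapers to a foot 40 mm in diameter. About 30 g. Origin: centre of its underside, z up.
- small_capsule: Small closed coffee capsule, brown with an aluminium foil top, standing foil up: 36 mm high; the upper 14 mm is a straight round band 38 mm in diameter (grasp it there), below it tapers to a foot 29 mm in diameter. About 20 g. Origin: centre of its underside, z up.
- sugar_jar: Glass sugar jar with a wooden lid, 56 mm in diameter, 62 mm high, standing loose among the other things; it is to stay where it is. Origin: centre of its underside.
- coasters: Stack of round slate coasters in a wooden holder, about 110 x 120 mm and 60 mm high, loose, on the worktop beyond the other things; it is to stay where it is. Origin: centre of its underside.
Mind the look-alikes: they are no part of the job. What is shaped like the large_capsule but blue or green is not meant. What is shaped like the milk_jug but purple is not meant.

How it is judged (in metres and radians):
At the end, for the whole second after the job is handed in: Each of the five stands in its named compartment, anywhere within its walls (axis within 18 to 26 mm of the centre), upright within 0.1 rad, underside on the tray floor (2 to 8 mm), released and at rest; sugar jar and coasters within 30 mm of where they stood (x of big_cup in the frame of long_tray between -0.098 and -0.054 m and y of big_cup in the frame of long_tray between -0.018 and 0.018 m and z of big_cup in the frame of long_tray between 0.002 and 0.008 m and angle between each of big_cup, milk_jug, large_capsule, espresso_cup, small_capsule's own z axis and vertical below 0.1 rad and linear speed of each of big_cup, milk_jug, large_capsule, espresso_cup, small_capsule below 0.02 m/s and angular speed of each of big_cup, milk_jug, large_capsule, espresso_cup, small_capsule below 0.2 rad/s and x of milk_jug in the frame of long_tray between -0.008 and 0.028 m and y of milk_jug in the frame of long_tray between -0.024 and 0.024 m and z of milk_jug in the frame of long_tray between 0.002 and 0.008 m and x of large_capsule in the frame of long_tray between 0.068 and 0.104 m and y of large_capsule in the frame of long_tray between -0.024 and 0.024 m and z of large_capsule in the frame of long_tray between 0.002 and 0.008 m and x of espresso_cup in the frame of short_tray between -0.053 and -0.013 m and y of espresso_cup in the frame of short_tray between -0.02 and 0.02 m and z of espresso_cup in the frame of short_tray between 0.002 and 0.008 m and x of small_capsule in the frame of short_tray between 0.023 and 0.059 m and y of small_capsule in the frame of short_tray between -0.026 and 0.026 m and z of small_capsule in the frame of short_tray between 0.002 and 0.008 m and distance of each of sugar_jar, coasters from where it was at the start of the episode below 0.03 m); the robot touches nothing.
It fails at once if the sugar jar is pushed or carried more than 30 mm from its place (distance of sugar_jar from where it was at the start of the episode above 0.03 m).
It fails at once if the coaster stack is pushed or carried more than 30 mm from its place (distance of coasters from where it was at the start of the episode above 0.03 m).
It fails at once if one of the five things is let fall: touched by nothing while its underside is more than 45 mm above the worktop ((height (world z) of big_cup above 0.045 m and contact force between big_cup and anything else below 0.02 N) or (height (world z) of milk_jug above 0.045 m and contact force between milk_jug and anything else below 0.02 N) or (height (world z) of large_capsule above 0.045 m and contact force between large_capsule and anything else below 0.02 N) or (height (world z) of espresso_cup above 0.045 m and contact force between espresso_cup and anything else below 0.02 N) or (height (world z) of small_capsule above 0.045 m and contact force between small_capsule and anything else below 0.02 N)).
It also fails if it takes over 125 s, if anything falls off the work surface, if the arm or the gripper's body presses on something with over 40 N, if the wrist force passes 120 N, or if a joint passes its speed limit or range.

## Robot

A 6-joint arm with a two-finger parallel gripper is mounted at the origin on the work surface. World frame = base frame: x ahead of the robot, y to its left, z up, the work surface at z = 0. Lengths are in mm, angles in rad, forces in N, time in s.
With the tool pointing down it reaches from about 400 to 925 mm from the base axis. Payload 12.5 kg.
Tool frame: the origin (TCP) lies on the centre line of the jaws, within the pads' length; the fingertips stand 14 mm ahead of it and the grasp point (between the pads) lies 5 mm behind it; z points along the fingers, y is the direction in which the jaws open and shut (so a half turn about z gives the same grasp; the last joint's range is limited). The gripper opens to 95 mm and grips with 3 to 60 N. Pads are 20 mm wide; open, the fingers measure 119 mm over their backs; the gripper's body (75 mm by 180 mm) begins 59 mm behind the grasp point.
Start: joints at [-1.322, 0.491, 1.559, -0, 1.092, -0.106], TCP at [217.15, -586.081, 228.661] pointing down, gripper open.
Joint ranges: [-3.1, 3.1], [-0.84, 2.19], [0.05, 2.79], [-1.13, 4.28], [0.06, 2.93], [-2.69, 2.69]. Speed limits (rad/s): [2.22, 2.22, 2.79, 3.14, 3.14, 3.14].

## Interface

Orientations are given as [roll, pitch, yaw] about the fixed x, y, z axes, in that order (R = Rz(yaw) Ry(pitch) Rx(roll)).
In Python, from cell import * gives the robot as it stands.
- The arm moves only by the tool play_rows, never from a script. Its argument "moves" is a list of rows, each a list of 7 numbers: the shift along the tool's x, y, z in m, then the turn, a rotation vector about the tool's x, y, z in rad, then the opening in per cent of the stroke, from 0 (shut) to 100 (fully open). In form: [[tx, ty, tz, ax, ay, az, claw], ...]. A call has 1 to 8 rows; each row shifts and turns the pose as measured when the row begins, along the tool's axes as they then stand; what a row does not reach is not made up. A row lasts 1/10 s, in which the tool goes at most 50 mm and 8.59 degrees, less where a joint would pass 70% of its speed; a pose out of reach is approached as far as the arm can. A call is refused whole if a number of a shift passes 0.05 or a number of a turn 0.15, either way. A call with a gripper value outside its range is refused whole. The fingers move at their own pace and stop on an object; the grip force is fixed at half the most. Time passes only in rows, so rows that do not move let the fingers close. It gives the time, the measured TCP pose, the force and the opening at its end, in the units of the state.
- state(): the state, without advancing time (a new reading comes with each control period).
- read_camera(name): name is "side" or "top" or "wrist"; returns a dict with "img" (480x640x3 uint8, red, green, blue), "fx", "fy", "cx", "cy" (pixels), "R" (3x3) and "t" (3): a world point X has camera coordinates R X + t. Camera axes: x right, y down, z forward; pixel columns grow to the right and rows downward; lengths in mm; the calibration is good to about 2 mm. A picture is of the moment at which its call begins. There is no depth.
- job_done(): hands the job in, once; it reports no verdict.
The state is a dict: "t": time; "joints": joint angles; "qvel": joint speeds; "tau": joint torques, N m; "eef_pos": TCP position; "tcp_rot": TCP orientation; "ft_force": force on the tool from outside, world axes, zero at the start; "moment": the same for the moment, N m; "opening": opening from 0.0 (shut) to 1.0 (fully open).
Only numpy, scipy, OpenCV 4.12 (cv2) and the standard library are available. Lean on these libraries where they do the work, as an engineer would, in place of code of your own. Each camera call takes 0.05 s, during which the arm holds its last target.

## Working session

There is one attempt and no reset: what is moved stays moved. The work goes in short steps, Python scripts to look and compute and a tool call to move; the robot and the scene stay as the last step left them, time stands still between calls to the robot, and variables do not carry over. Pictures are saved under pics/ and viewed, and the job is handed in when it is done.

Besides the shell and the picture viewer there is one more tool, called after ">>>" as name(argument=value, ...) on one line, values as JSON. play_rows: Moves the arm, as the interface text tells. Its arguments: {"type":"object","properties":{"moves":{"type":"array"}},"required":["moves"]}

```bash
mkdir -p pics; ls
python3 - <<'E'
from cell import *
import cv2
s=state();print(s)
for n in ["side","top","wrist"]:
    c=read_camera(n);cv2.imwrite(f"pics/{n}0.png",c["img"][:,:,::-1]);print(n,c["fx"],c["cx"],c["cy"],c["R"],c["t"])
E
```

```text
pics
{'t': 0.0, 'joints': array([-1.32163520e+00,  4.91557821e-01,  1.55947365e+00, -3.10193153e-05,
        1.09168371e+00, -1.05622044e-01]), 'qvel': array([-0.00057632, -0.00065576,  0.00165769, -0.00099543,  0.00067553,
        0.00310394]), 'tau': array([-2.21172428e-03, -6.12647724e+01, -2.58183932e+01,  6.91267918e-02,
        4.81956953e-02, -8.58662747e-05]), 'eef_pos': array([ 217.05987244, -585.84472094,  228.05448306]), 'tcp_rot': array([-3.14047348e+00, -9.09865592e-05,  3.54797433e-01]), 'ft_force': array([0.4830904 , 0.34119936, 0.24106942]), 'moment': array([ 0.02477985, -0.00675969, -0.01634566]), 'opening': 1.0013291826604567}
side 525.2266397819246 323.79048780223405 233.59745290391348 [[-0.99636755 -0.08220538  0.02222571]
 [-0.06017633  0.4950099  -0.86680102]
 [ 0.06025376 -0.86498987 -0.49815862]] [ 542.18688883   74.81831344 1149.14355387]
top 480.24263481686427 318.0235858931931 241.38184370806334 [[-0.00603647 -0.99997563  0.00350701]
 [-0.97764298  0.00516443 -0.2102083 ]
 [ 0.21018507 -0.00469752 -0.97765033]] [ -7.25180109 574.05428299 769.34973336]
wrist 348.7407684030812 315.64246985088215 245.98207910847916 [[ 0.34739562 -0.93771802 -0.00109533]
 [-0.90400188 -0.33521478  0.26535194]
 [-0.24919247 -0.09119192 -0.964151  ]] [-624.58107166  -29.38820558  390.9133604 ]
```

View pics/top0.png

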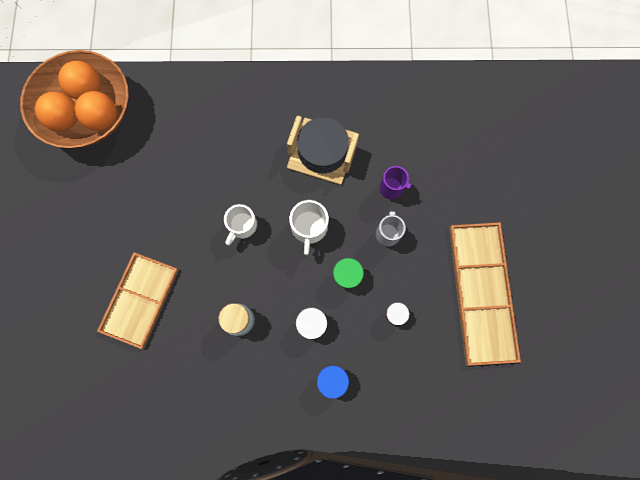

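View pics/side0.png

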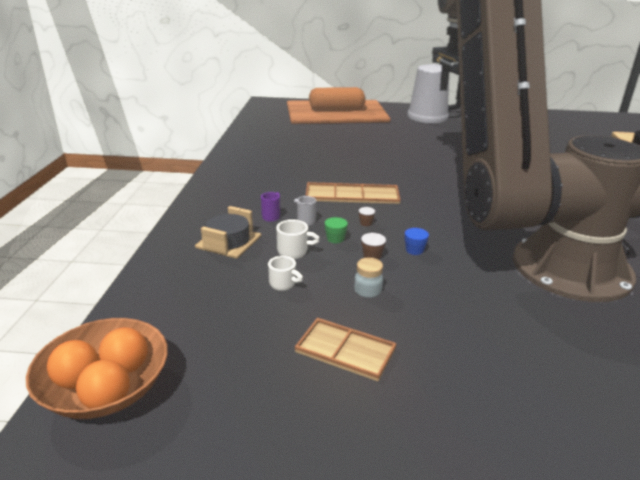

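View pics/wrist0.png

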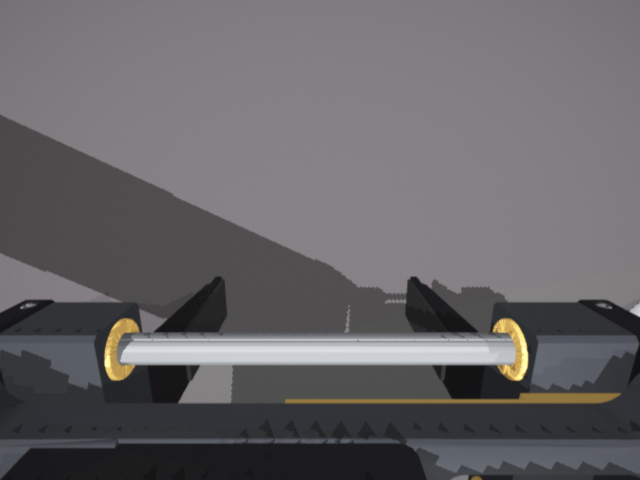

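The top view shows the long tray at (485,294), the short tray at (137,300), the espresso cup (240,221), big cup (309,222), jug (391,229), large capsule (311,323), small capsule (398,314), sugar jar (235,319) and coasters (322,145). I'll enlarge this for accurate pixels.

Run:
```python
import cv2
im=cv2.imread("pics/top0.png")
def crop(n,x,y,w,h,k):
    o=cv2.resize(im[y:y+h,x:x+w],None,fx=k,fy=k,interpolation=cv2.INTER_CUBIC)
    for i in range(0,w,20):
        cv2.putText(o,str(x+i),(i*k,8),0,.3,(0,255,255),1);cv2.line(o,(i*k,0),(i*k,h*k),(0,120,120),1)
    for j in range(0,h,20):
        cv2.putText(o,str(y+j),(0,j*k+8),0,.3,(0,255,255),1);cv2.line(o,(0,j*k),(w*k,j*k),(0,120,120),1)
    cv2.imwrite(f"pics/{n}.png",o)
crop("c1",220,180,200,150,4)
crop("c2",430,210,120,160,3)
crop("c3",80,240,120,120,5)
```

```text
(no output)
```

View pics/c1.png

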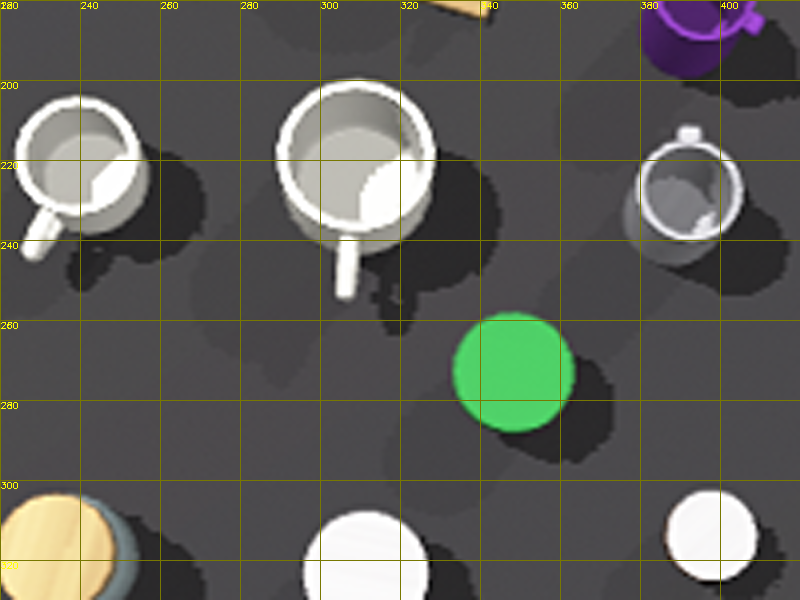

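View pics/c2.png

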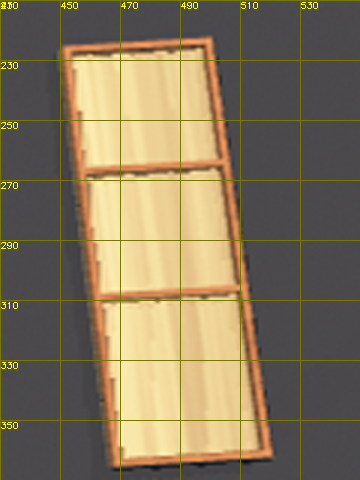

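View pics/c3.png

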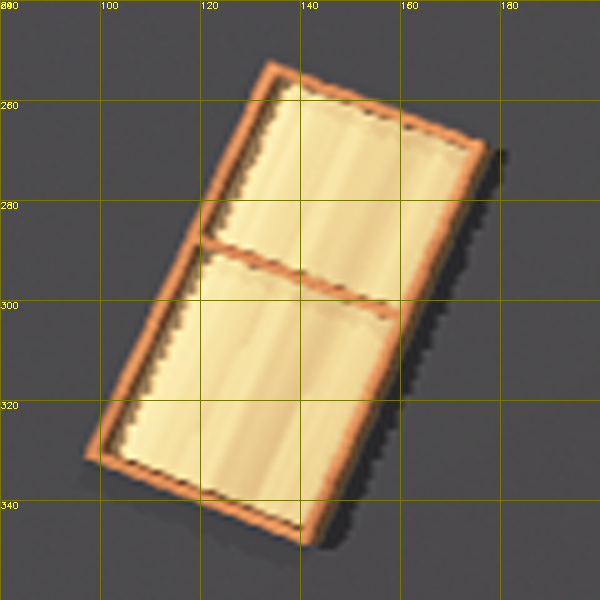

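```bash
cat > h.py <<'E'
import numpy as np
def ray(c,u,v,z):
    d=c["R"].T@np.array([(u-c["cx"])/c["fx"],(v-c["cy"])/c["fy"],1]);o=-c["R"].T@c["t"]
    return (o+d*(z-o[2])/d[2])
def proj(c,X):
    p=c["R"]@np.array(X,float)+c["t"];return np.round([c["fx"]*p[0]/p[2]+c["cx"],c["fy"]*p[1]/p[2]+c["cy"]],1)
E
python3 - <<'E'
from cell import *
from h import *
import cv2
c=read_camera("top");s=read_camera("side")
im=cv2.cvtColor(c["img"],cv2.COLOR_RGB2GRAY)
def cap(u,v,):
    n,l,st,ce=cv2.connectedComponentsWithStats((im>200).astype(np.uint8));k=l[v,u];return ce[k],st[k]
print(cap(311,323),cap(398,314))
P={"esp":(239.4,218.6,50),"esph":(228,242.5,40),"big":(309,219.4,64),"bigh":(306.5,253.7,50),"jug":(392.25,227.4,60),"spout":(392.5,213,60),
"lc":(*cap(311,323)[0],44),"sc":(*cap(398,314)[0],36),"sugar":(234,318,62)}
for k,p in P.items():
    X=ray(c,*p);print(k,X.round(1),"side",proj(s,X),np.hypot(*X[:2]).round(0))
g=ray(c,309-19.6,219.4,64);g2=ray(c,309+19.6,219.4,64);print("bigdia",np.linalg.norm(g-g2))
for nm,q in {"long":[(451,225.7),(500.3,223),(520.7,362.3),(467.7,365.7)],"short":[(134,252.4),(177.4,268.6),(141.4,349),(97.4,331.4)]}.items():
    X=np.array([ray(c,*a,12) for a in q]);ce=X.mean(0)
    ax=(X[0]+X[1]-X[2]-X[3])/2;ay=(X[0]+X[3]-X[1]-X[2])/2
    print(nm,ce.round(1),np.linalg.norm(ax),np.linalg.norm(ay),np.degrees(np.arctan2(ax[1],ax[0])),np.degrees(np.arctan2(ay[1],ay[0]))-90)
    for a in X:print(a.round(0),proj(s,a))
E
python3 - <<'E'
import cv2
im=cv2.imread("pics/side0.png")
cv2.imwrite("pics/s1.png",cv2.resize(im[170:390,190:450],None,fx=3,fy=2.7))
E
```

```text
(array([311.02811245, 322.99330656]), array([296, 308,  31,  31, 747], dtype=int32)) (array([397.50520833, 313.44791667]), array([387, 303,  22,  22, 384], dtype=int32))
esp [618.3 128.3  50. ] side [282.1 262.5] 632.0
esph [577.3 148.9  40. ] side [301.3 273.7] 596.0
big [612.6   5.   64. ] side [293.1 226.7] 613.0
bigh [554.5   9.7  50. ] side [319.2 234.9] 555.0
jug [ 598.5 -140.    60. ] side [306.8 199.6] 615.0
spout [ 624.5 -141.5   60. ] side [296.3 198.8] 640.0
lc [435.6   2.2  44. ] side [373.5 238.9] 436.0
sc [ 451.3 -147.2   36. ] side [366.9 210.6] 475.0
sugar [443.8 130.5  62. ] side [369.9 263.6] 463.0
bigdia 68.19454959118404
long [ 489.9 -309.3   12. ] 250.92864523000654 92.38866621067297 3.0864030355138827 3.0526559993202795
[ 613. -257.   12.] [306.1 196.3]
[ 618. -348.   12.] [308.1 182.1]
[ 367. -362.   12.] [397.1 184.9]
[ 362. -270.   12.] [400.4 199.5]
short [479.9 311.5  12. ] 151.51719285655943 85.671593745376 -21.029817765403255 -20.846747320626065
[566. 325.  12.] [295.7 345.6]
[536. 244.  12.] [317.7 316.9]
[394. 299.  12.] [396.3 342.7]
[425. 378.  12.] [378.9 374.8]
```

View pics/s1.png

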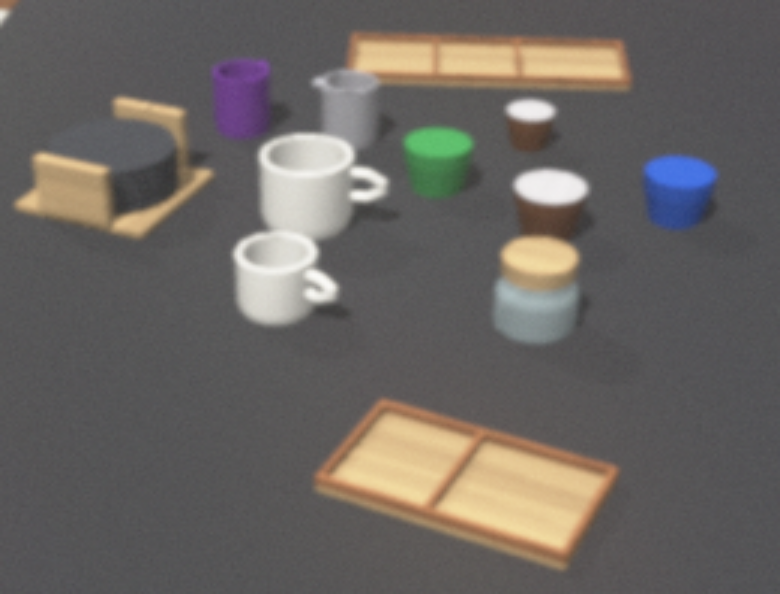

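```bash
cat > go.py <<'E'
import sys
from cell import *
import numpy as np
from scipy.spatial.transform import Rotation as Ro
x,y,z,yaw=map(float,sys.argv[1:5]); s=state()
R=Ro.from_euler("xyz",s["tcp_rot"]);G=Ro.from_euler("xyz",[np.pi,0,yaw])
d=R.inv().apply(np.array([x,y,z])-s["eef_pos"]);r=(R.inv()*G).as_rotvec()
print("t",round(s["t"],2),"tcp",s["eef_pos"].round(1),s["tcp_rot"].round(3),"op",round(float(s["opening"]),3),"F",s["ft_force"].round(1))
print("tool shift m",(d/1000).round(4),"turn",r.round(3),"joints",s["joints"].round(2))
E
python3 go.py 612.6 5 160 -0.08
```

```text
t 0.25 tcp [ 217.1 -586.   228.4] [-3.141 -0.     0.355] op 1.001 F [-1.5  0.5  0. ]
tool shift m [ 0.5761 -0.4168  0.0686] turn [-0.     0.     0.435] joints [-1.32  0.49  1.56 -0.    1.09 -0.11]
```

>>> play_rows(moves=[[0.038, -0.028, 0.0, 0, 0, 0, 100], [0.038, -0.028, 0.0, 0, 0, 0, 100], [0.038, -0.028, 0.0, 0, 0, 0, 100], [0.038, -0.028, 0.0, 0, 0, 0, 100], [0.038, -0.028, 0.0, 0, 0, 0, 100], [0.038, -0.028, 0.0, 0, 0, 0, 100], [0.038, -0.028, 0.0, 0, 0, 0, 100], [0.038, -0.028, 0.0, 0, 0, 0, 100]])

```text
t: 1.05
eef_pos: [428.4, -263.7, 227.1]
tcp_rot: [3.141, -0.0, 0.346]
ft_force: [1.1, -0.3, 0.5]
opening: 0.998
```

```bash
python3 go.py 612.6 5 160 -0.08
```

```text
t 1.05 tcp [ 428.4 -263.7  227.1] [ 3.141 -0.     0.346] op 0.998 F [ 1.1 -0.3  0.5]
tool shift m [ 0.2644 -0.1904  0.067 ] turn [ 0.    -0.     0.426] joints [-0.68  0.32  1.85 -0.    0.97  0.54]
```

>>> play_rows(moves=[[0.039, -0.028, 0.0, 0, 0, 0, 100], [0.039, -0.028, 0.0, 0, 0, 0, 100], [0.039, -0.028, 0.0, 0, 0, 0, 100], [0.039, -0.028, 0.01, 0, 0, 0, 100], [0.039, -0.028, 0.01, 0, 0, 0.0, 100], [0.0, 0.0, 0.02, 0, 0, 0.14, 100], [0.0, 0.0, 0.02, 0, 0, 0.14, 100], [0, 0, 0, 0, 0, 0.14, 100]])

```text
t: 1.85
eef_pos: [570.7, -51.8, 166.1]
tcp_rot: [3.141, -0.004, -0.079]
ft_force: [1.0, 0.3, -0.7]
opening: 0.997
```

```bash
cat > pic.py <<'E'
import sys,cv2
from cell import *
n,f=sys.argv[1:3];c=read_camera(n);im=c["img"][:,:,::-1]
if len(sys.argv)>3:
    x,y,w,h,k=map(int,sys.argv[3:8]);im=cv2.resize(im[y:y+h,x:x+w],None,fx=k,fy=k,interpolation=cv2.INTER_CUBIC)
cv2.imwrite(f"pics/{f}.png",im)
E
python3 go.py 612.6 5 160 -0.08; python3 pic.py wrist w1
```

```text
t 1.85 tcp [570.7 -51.8 166.1] [ 3.141 -0.004 -0.079] op 0.997 F [ 1.   0.3 -0.7]
tool shift m [ 0.0373 -0.0599  0.0062] turn [ 0.001 -0.004  0.001] joints [-0.21  0.49  1.76 -0.    0.89  1.44]
```

View pics/w1.png

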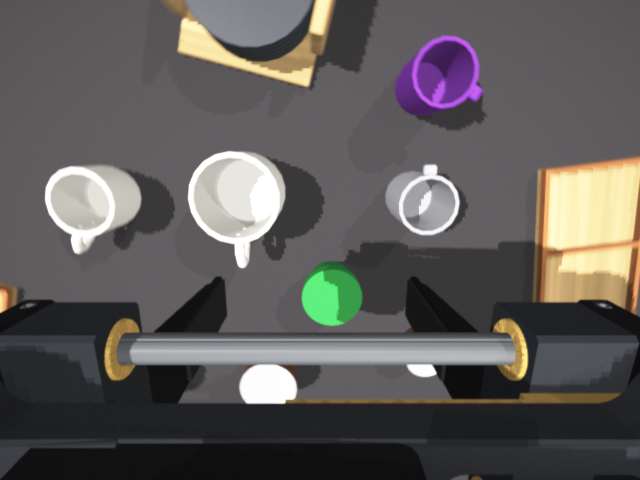

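The wrist view shows the big cup's rim at (236,197), the jug's at (430,204), the espresso cup's at (80,201) and the green decoy at (332,294). I'll check these against the top-camera positions.

```bash
python3 - <<'E'
from cell import *
from h import *
c=read_camera("wrist")
for p in [(236.5,197,64),(243,263,45),(430,204,60),(80.5,201,50),(82,250,40),(332,294,44),(442,73,60)]: print(ray(c,*p).round(1))
E
python3 go.py 612 4.5 160 -0.08
```

```text
[618.3   2.9  64. ]
[561.2  10.1  45. ]
[ 599.8 -141.4   60. ]
[624.5 128.6  50. ]
[583. 145.  40.]
[526.3 -62.1  44. ]
[ 690.  -149.9   60. ]
t 1.95 tcp [571.3 -52.4 167.9] [ 3.141 -0.007 -0.076] op 0.999 F [-0.3  0.7  0.5]
tool shift m [ 0.0362 -0.0599  0.0081] turn [ 0.001 -0.007  0.004] joints [-0.21  0.49  1.76 -0.    0.89  1.44]
```

>>> play_rows(moves=[[0.02, -0.028, 0, 0, 0, 0.02, 100], [0.02, -0.028, 0, 0, 0, 0, 100], [0, 0, 0, 0, 0, 0, 100], [0, 0, 0, 0, 0, 0, 100]])

```text
t: 2.35
eef_pos: [617.6, 0.4, 169.8]
tcp_rot: [3.14, -0.009, -0.081]
ft_force: [0.3, -0.2, -0.3]
opening: 0.999
```

```bash
python3 go.py 614.5 4 42 -0.1; python3 pic.py wrist w2
```

```text
t 2.35 tcp [6.176e+02 4.000e-01 1.698e+02] [ 3.14  -0.009 -0.081] op 0.999 F [ 0.3 -0.2 -0.3]
tool shift m [-0.0045 -0.0035  0.1278] turn [ 0.001 -0.009  0.019] joints [-0.11  0.54  1.65 -0.    0.95  1.55]
```

View pics/w2.png

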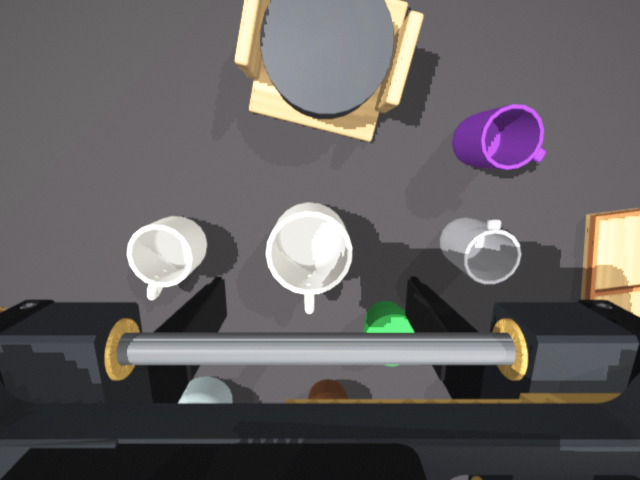

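Run:
```python
from cell import *
from h import *
c=read_camera("wrist")
for p in [(309,250,64),(492.5,251,60),(160.5,251,50)]: print(ray(c,*p).round(1))
```

```text
[619.    5.5  64. ]
[ 605.2 -139.5   60. ]
[624.3 128.   50. ]
```

>>> play_rows(moves=[[-0.004, -0.0035, 0.04, 0, -0.009, 0.02, 100], [0, 0, 0.04, 0, 0, 0, 100], [0, 0, 0.03, 0, 0, 0, 100], [0, 0, 0.01, 0, 0, 0, 100], [0, 0, 0, 0, 0, 0, 100]])

```text
t: 2.95
eef_pos: [613.8, -0.4, 49.7]
tcp_rot: [3.14, -0.005, -0.102]
ft_force: [0.4, 0.4, -0.2]
opening: 1.003
```

```bash
python3 go.py 615.5 4 42 -0.1
```

```text
t 2.95 tcp [ 6.138e+02 -4.000e-01  4.970e+01] [ 3.14  -0.005 -0.102] op 1.003 F [ 0.4  0.4 -0.2]
tool shift m [ 0.0012 -0.0045  0.0077] turn [ 0.001 -0.005 -0.002] joints [-0.11  0.69  1.74 -0.    0.7   1.57]
```

>>> play_rows(moves=[[0.003, -0.005, 0.008, 0, -0.004, 0, 100], [0, 0, 0, 0, 0, 0, 100], [0, 0, 0, 0, 0, 0, 60], [0, 0, 0, 0, 0, 0, 30], [0, 0, 0, 0, 0, 0, 30], [0, 0, 0, 0, 0, 0, 30], [0, 0, 0, 0, 0, 0, 30]])

```text
t: 3.65
eef_pos: [619.9, 4.1, 46.7]
tcp_rot: [3.14, -0.008, -0.101]
ft_force: [0.7, 0.0, -2.8]
opening: 0.693
```

```bash
python3 go.py 615.5 4 42 -0.1
```

```text
t 3.65 tcp [619.9   4.1  46.7] [ 3.14  -0.008 -0.101] op 0.693 F [ 0.7  0.  -2.8]
tool shift m [-0.0044  0.0005  0.0047] turn [ 0.001 -0.008 -0.001] joints [-0.1   0.7   1.73 -0.    0.7   1.57]
```

>>> play_rows(moves=[[0, 0, 0, 0, 0, 0, 0], [0, 0, 0, 0, 0, 0, 0], [0, 0, -0.02, 0, -0.003, 0, 0], [0, 0, -0.02, 0, -0.003, 0, 0], [0, 0, -0.02, 0, -0.003, 0, 0]])

```text
t: 4.15
eef_pos: [617.5, 4.3, 104.7]
tcp_rot: [3.14, 0.009, -0.101]
ft_force: [0.1, -0.4, -3.4]
opening: 0.697
```

```bash
python3 go.py 414 -313 130 0.053;python3 pic.py side s2 ; python3 pic.py wrist w3
```

```text
t 4.15 tcp [617.5   4.3 104.7] [ 3.14   0.009 -0.101] op 0.697 F [ 0.1 -0.4 -3.4]
tool shift m [-0.1705  0.3363 -0.0232] turn [ 0.001  0.009 -0.154] joints [-0.1   0.62  1.69 -0.    0.84  1.57]
```

View pics/s2.png

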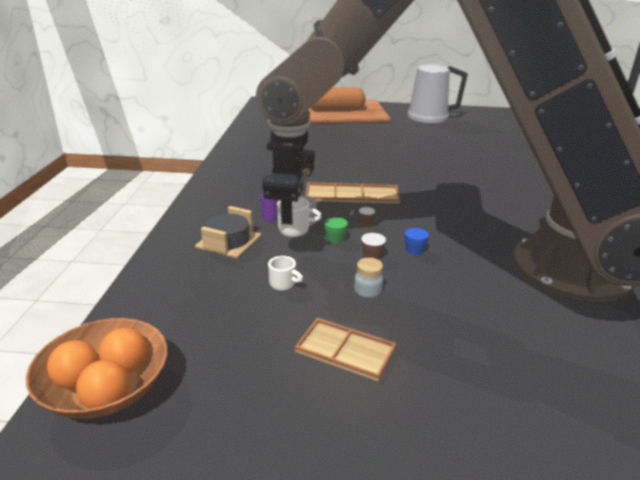

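View pics/w3.png

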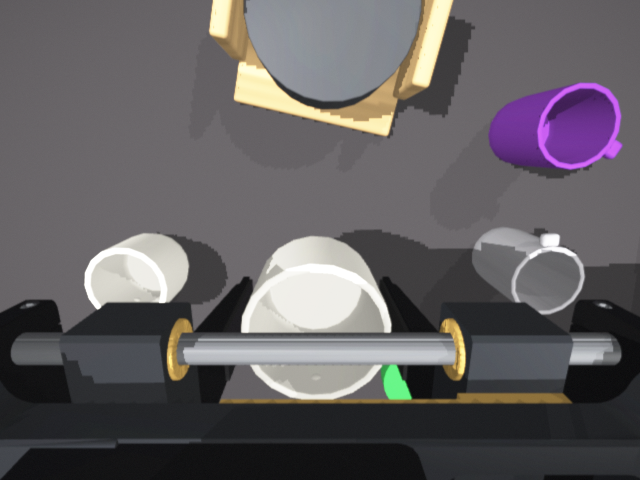

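>>> play_rows(moves=[[0, 0, -0.035, 0, 0.005, 0, 0], [-0.019, 0.037, 0, 0, 0.003, 0, 0], [-0.019, 0.037, 0, 0, 0, 0, 0], [-0.019, 0.037, 0, 0, 0, 0, 0], [-0.019, 0.037, 0, 0, 0, 0, 0], [-0.019, 0.037, 0, 0, 0, 0, 0], [-0.019, 0.037, 0, 0, 0, 0, 0], [-0.019, 0.037, 0, 0, 0, 0, 0]])

```text
t: 5.05
eef_pos: [455.2, -243.6, 134.6]
tcp_rot: [3.142, 0.0, -0.093]
ft_force: [-0.6, -1.1, -2.9]
opening: 0.696
```

```bash
python3 go.py 414 -313 100 0.053
```

```text
t 5.05 tcp [ 455.2 -243.6  134.6] [ 3.142  0.    -0.093] op 0.696 F [-0.6 -1.1 -2.9]
tool shift m [-0.0345  0.0729  0.0346] turn [ 0.     0.    -0.146] joints [-0.62  0.46  1.92 -0.    0.75  1.04]
```

>>> play_rows(moves=[[-0.017, 0.035, 0.0, 0, 0, -0.05, 0], [-0.017, 0.035, 0.0, 0, 0, -0.05, 0], [0, 0, 0.02, 0, 0, -0.04, 0], [0, 0, 0, 0, 0, 0, 0], [0, 0, 0, 0, 0, 0, 0]])

```text
t: 5.55
eef_pos: [410.4, -317.0, 110.1]
tcp_rot: [-3.139, 0.003, 0.044]
ft_force: [0.8, 0.7, -2.4]
opening: 0.697
```

```bash
python3 go.py 414 -313 54 0.053; python3 pic.py wrist w4; python3 pic.py top t4 390 200 200 200 3; python3 -c "
from cell import *
from h import *
c=read_camera('wrist');z=state()['eef_pos'][2]
print(ray(c,316.5,331,z+17.3),z)"
```

```text
t 5.55 tcp [ 410.4 -317.   110.1] [-3.139e+00  3.000e-03  4.400e-02] op 0.697 F [ 0.8  0.7 -2.4]
tool shift m [ 0.004  -0.0037  0.0561] turn [-0.002  0.003 -0.009] joints [-0.78  0.5   1.94 -0.    0.7   0.74]
[ 409.11217763 -316.85919134  128.01472932] 110.71472932207931
```

View pics/w4.png

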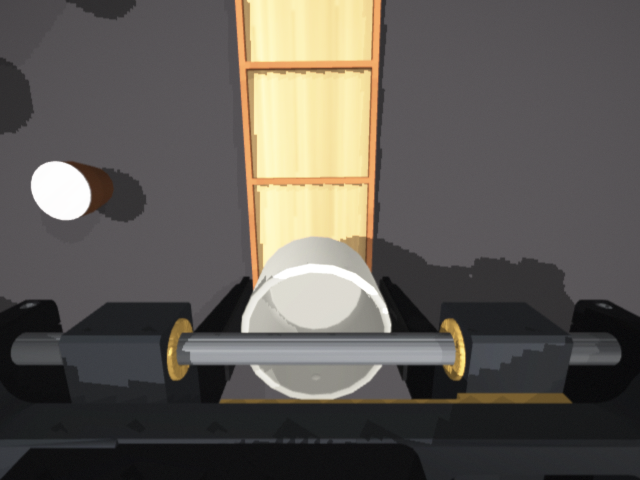

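View pics/t4.png

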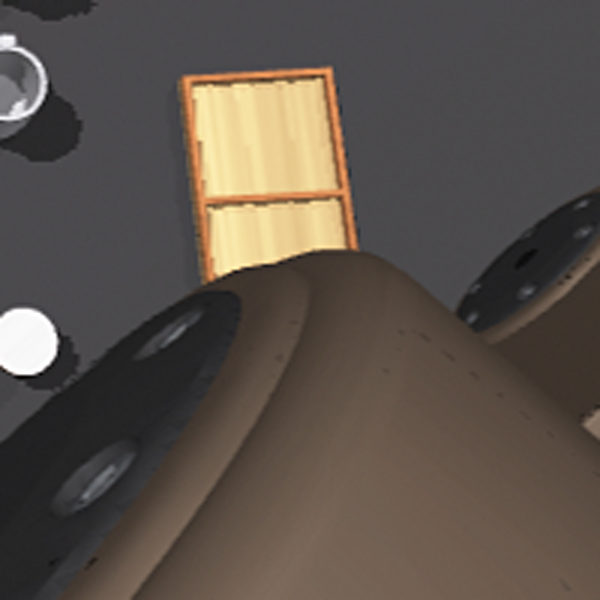

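```bash
python3 -c "
from cell import *
from h import *
c=read_camera('wrist')
C=np.array([489.9,-309.3]);a=np.radians(3.07);M=np.array([[np.cos(a),np.sin(a)],[-np.sin(a),np.cos(a)]])
for p in [(250,181.5),(371.5,180.5),(244.5,66.5),(377,64)]:
  X=ray(c,*p,12); print(X.round(1),(M@(X[:2]-C)).round(1))"
```

```text
[ 461.8 -266.5   12. ] [-25.7  44.2]
[ 466.6 -353.9   12. ] [-25.7 -43.2]
[ 537.  -263.2   12. ] [49.5 43.5]
[ 542.5 -350.8   12. ] [ 50.3 -44.2]
```

>>> play_rows(moves=[[0.005, -0.004, 0.02, 0, 0.002, -0.009, 0], [0, 0, 0.02, 0, 0, 0, 0], [0, 0, 0.008, 0, 0, 0, 0], [0, 0, 0, 0, 0, 0, 0]])

```text
t: 6.15
eef_pos: [418.4, -311.2, 64.0]
tcp_rot: [3.139, -0.003, 0.058]
ft_force: [-0.1, 0.1, -3.0]
opening: 0.697
```

```bash
python3 go.py 415 -313 52 0.053
```

```text
t 6.15 tcp [ 418.4 -311.2   64. ] [ 3.139e+00 -3.000e-03  5.800e-02] op 0.697 F [-0.1  0.1 -3. ]
tool shift m [-0.0035  0.0015  0.012 ] turn [ 0.002 -0.003  0.005] joints [-0.77  0.58  1.97  0.    0.59  0.74]
```

>>> play_rows(moves=[[-0.003, 0.001, 0.007, 0, -0.003, 0.0, 0], [0, 0, 0.003, 0, 0, 0, 0], [0, 0, 0.002, 0, 0, 0, 0], [0, 0, 0, 0, 0, 0, 0]])

```text
t: 6.55
eef_pos: [416.0, -312.9, 53.0]
tcp_rot: [3.137, -0.002, 0.058]
ft_force: [-0.3, -0.6, -2.9]
opening: 0.696
```

```bash
python3 go.py 415 -313 52 0.053
```

```text
t 6.55 tcp [ 416.  -312.9   53. ] [ 3.137e+00 -2.000e-03  5.800e-02] op 0.696 F [-0.3 -0.6 -2.9]
tool shift m [-0.001  0.     0.001] turn [ 0.004 -0.002  0.005] joints [-0.77  0.6   1.98 -0.    0.56  0.74]
```

>>> play_rows(moves=[[0, 0, 0.001, 0, 0, 0.0, 0], [0, 0, 0.001, 0, 0, 0, 0], [0, 0, 0.001, 0, 0, 0, 0]])

```text
t: 6.85
eef_pos: [416.1, -313.2, 51.6]
tcp_rot: [3.136, -0.003, 0.058]
ft_force: [-4.7, 3.1, 22.6]
opening: 0.692
```

>>> play_rows(moves=[[0, 0, 0, 0, 0, 0.0, 78], [0, 0, 0, 0, 0, 0, 90], [0, 0, 0, 0, 0, 0, 95], [0, 0, 0, 0, 0, 0, 95]])

```text
t: 7.25
eef_pos: [416.5, -313.8, 52.7]
tcp_rot: [3.135, -0.004, 0.058]
ft_force: [-0.1, -0.2, -0.5]
opening: 0.936
```

>>> play_rows(moves=[[0, 0, -0.03, 0, 0, 0.0, 95], [0, 0, -0.05, 0, 0, 0, 95], [0, 0, -0.05, 0, 0, 0, 100], [0, 0, 0, 0, 0, 0, 100]])

```text
t: 7.65
eef_pos: [415.8, -312.8, 185.8]
tcp_rot: [3.137, -0.002, 0.058]
ft_force: [0.6, 0.3, -0.9]
opening: 0.995
```

```bash
python3 go.py 602 -140 175 -0.06
```

```text
t 7.65 tcp [ 415.8 -312.8  185.8] [ 3.137e+00 -2.000e-03  5.800e-02] op 0.995 F [ 0.6  0.3 -0.9]
tool shift m [ 0.1958 -0.1619  0.0105] turn [ 0.004 -0.002  0.118] joints [-0.77  0.39  1.87 -0.    0.88  0.74]
```

>>> play_rows(moves=[[0.036, -0.029, 0, 0, 0, 0.0, 100], [0.036, -0.029, 0, 0, 0, 0, 100], [0.036, -0.03, 0, 0, 0, 0, 100], [0.036, -0.03, 0, 0, 0, 0, 100], [0.036, -0.03, 0, 0, 0, 0.06, 100], [0, 0, 0, 0, 0, 0.06, 100], [0, 0, 0, 0, 0, 0, 100]])

```text
t: 8.35
eef_pos: [593.4, -149.4, 184.5]
tcp_rot: [3.136, -0.004, -0.07]
ft_force: [-0.2, 0.3, -0.1]
opening: 0.995
```

```bash
python3 go.py 602 -140 175 -0.06; python3 pic.py wrist w5;python3 pic.py side s5 190 170 260 220 3
```

```text
t 8.35 tcp [ 593.4 -149.4  184.5] [ 3.136 -0.004 -0.07 ] op 0.995 F [-0.2  0.3 -0.1]
tool shift m [ 0.0079 -0.01    0.0095] turn [ 0.006 -0.004 -0.01 ] joints [-0.35  0.52  1.64 -0.01  0.98  1.29]
```

View pics/w5.png

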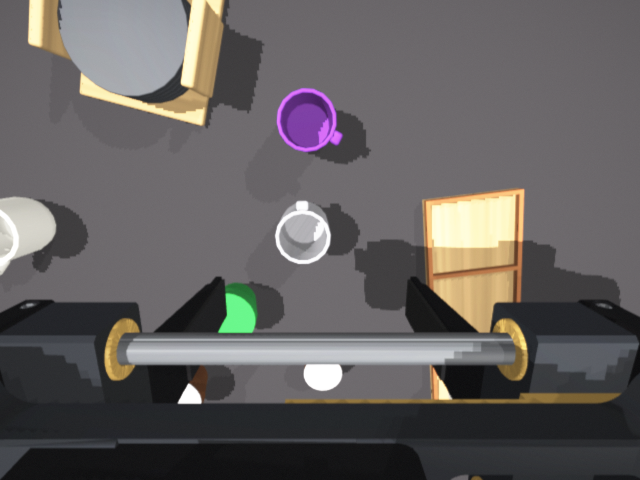

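View pics/s5.png

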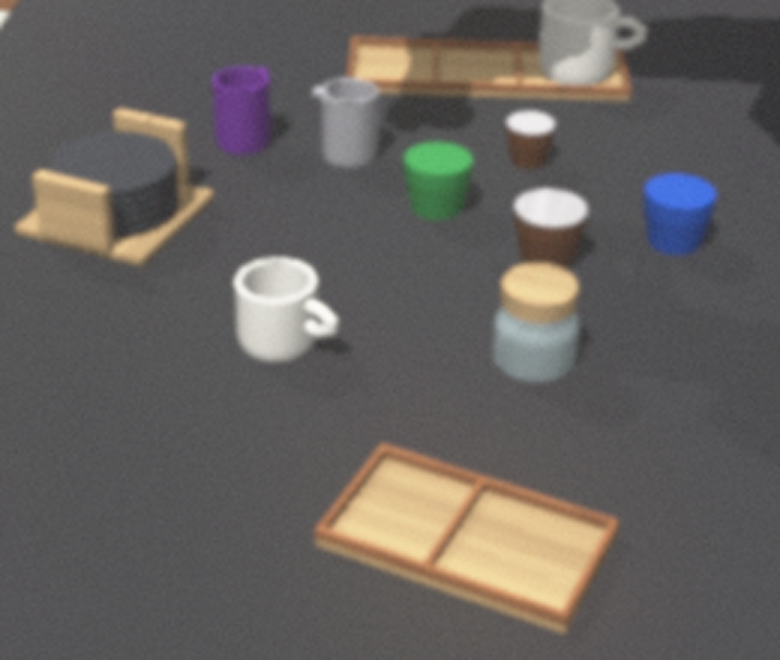

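The big cup stands upright in its compartment. The wrist view has the jug's rim at (302,236) and its spout straight up at (302,206).

```bash
python3 - <<'E'
from cell import *
from h import *
c=read_camera("wrist")
print(ray(c,302.5,236,60))
E
python3 go.py 602 -140 175 -0.07
```

```text
[ 600.58821029 -140.33152456   60.        ]
t 8.5 tcp [ 592.6 -150.8  185. ] [ 3.136 -0.004 -0.07 ] op 0.994 F [ 0.5  0.2 -0.3]
tool shift m [ 0.0086 -0.0115  0.01  ] turn [ 0.006 -0.004  0.   ] joints [-0.36  0.52  1.65 -0.01  0.98  1.29]
```

>>> play_rows(moves=[[0.008, -0.011, 0.02, 0.006, -0.004, 0.0, 100], [0, 0, 0.04, 0, 0, 0, 100], [0, 0, 0.04, 0, 0, 0, 100], [0, 0, 0.03, 0, 0, 0, 100], [0, 0, 0.005, 0, 0, 0, 100], [0, 0, 0, 0, 0, 0, 100]])

```text
t: 9.1
eef_pos: [600.2, -146.3, 48.6]
tcp_rot: [3.141, -0.005, -0.071]
ft_force: [0.3, -0.2, -0.1]
opening: 1.0
```

```bash
python3 go.py 601 -140 38 -0.07
```

```text
t 9.1 tcp [ 600.2 -146.3   48.6] [ 3.141 -0.005 -0.071] op 1.0 F [ 0.3 -0.2 -0.1]
tool shift m [ 0.0003 -0.0064  0.0106] turn [ 0.001 -0.005 -0.001] joints [-0.35  0.7   1.73  0.    0.71  1.3 ]
```

>>> play_rows(moves=[[0, -0.0065, 0.011, 0, -0.004, 0.0, 100], [0, 0, 0, 0, 0, 0, 70], [0, 0, 0, 0, 0, 0, 40], [0, 0, 0, 0, 0, 0, 0], [0, 0, 0, 0, 0, 0, 0], [0, 0, 0, 0, 0, 0, 0], [0, 0, 0, 0, 0, 0, 0], [0, 0, 0, 0, 0, 0, 0]])

```text
t: 9.9
eef_pos: [602.9, -140.7, 42.9]
tcp_rot: [3.138, -0.009, -0.071]
ft_force: [0.2, 1.0, -1.5]
opening: 0.481
```

```bash
python3 go.py 601 -140 38 -0.07
```

```text
t 9.9 tcp [ 602.9 -140.7   42.9] [ 3.138 -0.009 -0.071] op 0.481 F [ 0.2  1.  -1.5]
tool shift m [-0.002  -0.0006  0.0049] turn [ 0.003 -0.009 -0.001] joints [-0.34  0.71  1.73 -0.    0.69  1.31]
```

>>> play_rows(moves=[[0, 0, -0.03, 0, -0.006, 0.0, 0], [0, 0, -0.04, 0, 0, 0, 0], [-0.005, 0.02, -0.02, 0, 0, 0, 0], [-0.019, 0.036, 0, 0, 0, -0.04, 0], [-0.019, 0.036, 0, 0, 0, -0.04, 0], [-0.019, 0.036, 0, 0, 0, -0.04, 0], [0, 0, 0, 0, 0, 0, 0]])

```text
t: 10.6
eef_pos: [533.8, -269.3, 136.2]
tcp_rot: [3.138, -0.0, 0.058]
ft_force: [0.3, 0.4, -0.9]
opening: 0.484
```

```bash
python3 go.py 501 -308.8 70 0.053
```

```text
t 10.6 tcp [ 533.8 -269.3  136.2] [ 3.138 -0.     0.058] op 0.484 F [ 0.3  0.4 -0.9]
tool shift m [-0.0351  0.0373  0.0663] turn [ 0.004 -0.     0.005] joints [-0.58  0.56  1.72 -0.    0.86  0.94]
```

>>> play_rows(moves=[[-0.017, 0.018, 0, 0, 0, 0.0, 0], [-0.017, 0.018, 0, 0, 0, 0.0, 0], [0, 0, 0.02, 0.004, 0, 0, 0], [0, 0, 0.03, 0, 0, 0, 0], [0, 0, 0.01, 0, 0, 0, 0], [0, 0, 0, 0, 0, 0, 0]])

```text
t: 11.2
eef_pos: [501.0, -308.8, 75.2]
tcp_rot: [3.141, -0.001, 0.054]
ft_force: [0.1, -0.3, -0.5]
opening: 0.484
```

```bash
python3 go.py 501 -308.8 48 0.053; python3 pic.py wrist w6
```

```text
t 11.2 tcp [ 501.  -308.8   75.2] [ 3.141e+00 -1.000e-03  5.400e-02] op 0.484 F [ 0.1 -0.3 -0.5]
tool shift m [-0.     -0.      0.0272] turn [ 0.    -0.001  0.001] joints [-0.66  0.63  1.79  0.    0.72  0.85]
```

View pics/w6.png

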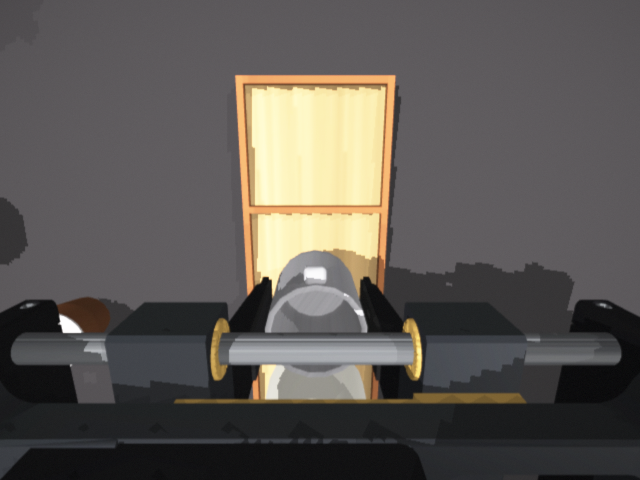

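>>> play_rows(moves=[[0, 0, 0.015, 0, 0, 0, 0], [0, 0, 0.008, 0, 0, 0, 0], [0, 0, 0.003, 0, 0, 0, 0], [0, 0, 0.001, 0, 0, 0, 0]])

```text
t: 11.65
eef_pos: [502.7, -308.8, 49.0]
tcp_rot: [3.139, -0.004, 0.056]
ft_force: [-0.7, 0.1, -0.8]
opening: 0.481
```

```bash
python3 go.py 501 -308.8 48 0.053
```

```text
t 11.65 tcp [ 502.7 -308.8   49. ] [ 3.139 -0.004  0.056] op 0.481 F [-0.7  0.1 -0.8]
tool shift m [-0.0017 -0.0001  0.001 ] turn [ 0.003 -0.004  0.003] joints [-0.66  0.67  1.8   0.    0.66  0.85]
```

>>> play_rows(moves=[[-0.001, 0, 0.001, 0, 0, 0, 0], [0, 0, 0.001, 0, 0, 0, 0]])

```text
t: 11.85
eef_pos: [501.8, -308.9, 47.7]
tcp_rot: [3.138, -0.005, 0.056]
ft_force: [-4.3, 2.8, 15.6]
opening: 0.483
```

Contact with the tray floor; release and rise.

>>> play_rows(moves=[[0, 0, 0, 0, 0, 0.0, 55], [0, 0, 0, 0, 0, 0, 70], [0, 0, 0, 0, 0, 0, 80], [0, 0, 0, 0, 0, 0, 80], [0, 0, -0.03, 0, 0, 0, 80], [0, 0, -0.05, 0, 0, 0, 90], [0, 0, -0.05, 0, 0, 0, 100]])

```text
t: 12.55
eef_pos: [499.2, -307.4, 176.0]
tcp_rot: [-3.138, 0.003, 0.056]
ft_force: [0.6, -1.5, 0.4]
opening: 0.912
```

```bash
python3 go.py 436 2 150 0
```

```text
t 12.55 tcp [ 499.2 -307.4  176. ] [-3.138e+00  3.000e-03  5.600e-02] op 0.912 F [ 0.6 -1.5  0.4]
tool shift m [-0.0458 -0.3123  0.0274] turn [-0.004  0.003  0.056] joints [-0.66  0.5   1.71  0.    0.94  0.85]
```

>>> play_rows(moves=[[-0.007, -0.045, 0, 0, 0, 0, 100], [-0.007, -0.045, 0, 0, 0, 0, 100], [-0.007, -0.045, 0, 0, 0, 0, 100], [-0.007, -0.045, 0, 0, 0, 0, 100], [-0.007, -0.045, 0, 0, 0, 0, 100], [-0.007, -0.045, 0, 0, 0, 0.03, 100], [-0.003, -0.02, 0, 0, 0, 0.02, 100], [0, 0, 0, 0, 0, 0, 100]])

```text
t: 13.35
eef_pos: [438.3, -13.3, 182.9]
tcp_rot: [3.137, -0.011, 0.001]
ft_force: [0.1, -0.1, -0.1]
opening: 0.999
```

```bash
python3 go.py 436 2 34 0; python3 pic.py wrist w7
```

```text
t 13.35 tcp [438.3 -13.3 182.9] [ 3.137e+00 -1.100e-02  1.000e-03] op 0.999 F [ 0.1 -0.1 -0.1]
tool shift m [-0.004  -0.0161  0.1488] turn [ 0.005 -0.011  0.001] joints [-0.18  0.29  2.06 -0.    0.78  1.39]
```

View pics/w7.png

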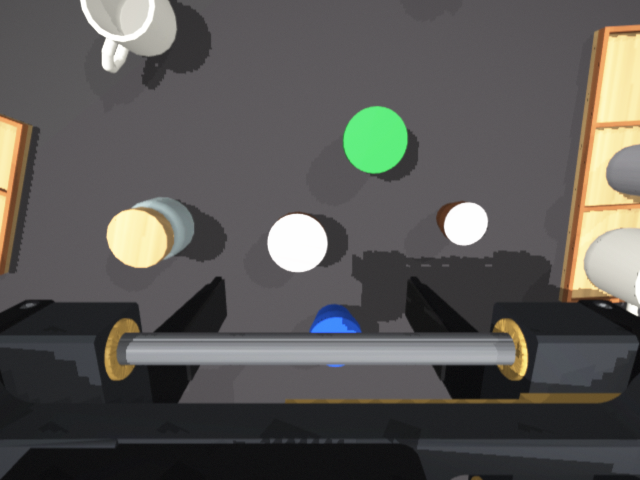

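```bash
python3 - <<'E'
from cell import *
from h import *
c=read_camera("wrist")
for p in [(297.5,242,44),(466,223.5,36),(141,237.5,62)]: print(ray(c,*p))
E
python3 go.py 436.5 2 34 0
```

```text
[438.00289319   1.10823051  44.        ]
[ 452.85886299 -148.16546843   36.        ]
[446.36053332 127.84891926  62.        ]
t 13.45 tcp [439.1 -15.2 182.8] [ 3.136 -0.011  0.   ] op 1.0 F [ 0.3 -0.7 -0.2]
tool shift m [-0.0043 -0.018   0.1487] turn [ 0.005 -0.011  0.   ] joints [-0.18  0.29  2.06 -0.    0.78  1.39]
```

>>> play_rows(moves=[[-0.002, -0.016, 0.02, 0.005, -0.009, 0.0, 100], [0, 0, 0.04, 0, 0, 0, 100], [0, 0, 0.04, 0, 0, 0, 100], [0, 0, 0.02, 0, 0, 0, 100], [0, 0, 0, 0, 0, 0, 100]])

```text
t: 13.95
eef_pos: [442.1, -5.2, 59.8]
tcp_rot: [3.14, -0.009, -0.004]
ft_force: [0.0, -0.6, 1.4]
opening: 0.996
```

```bash
python3 go.py 436.5 2 33 0
```

```text
t 13.95 tcp [442.1  -5.2  59.8] [ 3.14  -0.009 -0.004] op 0.996 F [ 0.  -0.6  1.4]
tool shift m [-0.0059 -0.0072  0.0267] turn [ 0.002 -0.009 -0.004] joints [-0.16  0.52  2.16 -0.    0.45  1.41]
```

>>> play_rows(moves=[[-0.006, -0.008, 0.01, 0, -0.009, 0.0, 100], [0, 0, 0.01, 0, 0, 0, 100], [0, 0, 0.004, 0, 0, 0, 100], [0, 0, 0, 0, 0, 0, 100]])

```text
t: 14.35
eef_pos: [437.4, 1.5, 35.7]
tcp_rot: [3.139, -0.002, -0.006]
ft_force: [-0.6, -0.0, 0.8]
opening: 0.999
```

```bash
python3 go.py 437.3 1.5 33 0
```

```text
t 14.35 tcp [437.4   1.5  35.7] [ 3.139e+00 -2.000e-03 -6.000e-03] op 0.999 F [-0.6 -0.   0.8]
tool shift m [-0.0001 -0.      0.0027] turn [ 0.002 -0.002 -0.006] joints [-0.15  0.57  2.18 -0.    0.38  1.43]
```

>>> play_rows(moves=[[0, 0, 0.003, 0, 0, 0.0, 70], [0, 0, 0.001, 0, 0, 0, 40], [0, 0, 0.001, 0, 0, 0, 0], [0, 0, 0, 0, 0, 0, 0], [0, 0, 0, 0, 0, 0, 0], [0, 0, 0, 0, 0, 0, 0], [0, 0, 0, 0, 0, 0, 0]])

```text
t: 15.05
eef_pos: [438.4, 1.4, 31.8]
tcp_rot: [3.139, -0.005, -0.005]
ft_force: [-0.4, 0.0, 0.1]
opening: 0.538
```

```bash
python3 go.py 437.3 1.5 33 0
```

```text
t 15.05 tcp [438.4   1.4  31.8] [ 3.139 -0.005 -0.005] op 0.538 F [-0.4  0.   0.1]
tool shift m [-0.0011 -0.0001 -0.0012] turn [ 0.003 -0.005 -0.005] joints [-0.15  0.58  2.19 -0.01  0.37  1.43]
```

>>> play_rows(moves=[[0, 0, -0.03, 0, -0.003, 0.0, 0], [0, 0, -0.045, 0, 0, 0, 0], [0.018, 0.03, -0.025, 0, 0, 0, 0], [0.02, 0.042, 0, 0, 0, 0, 0], [0.02, 0.042, 0, 0, 0, 0, 0], [0.02, 0.042, 0, 0, 0, 0, 0], [0.02, 0.042, 0, 0, 0, 0, 0], [0.02, 0.042, 0, 0, 0, 0, 0]])

```text
t: 15.85
eef_pos: [556.4, -243.3, 137.8]
tcp_rot: [3.138, -0.0, 0.002]
ft_force: [0.7, 1.1, 0.5]
opening: 0.538
```

```bash
python3 go.py 577 -304.7 110 0.053
```

```text
t 15.85 tcp [ 556.4 -243.3  137.8] [ 3.138e+00 -0.000e+00  2.000e-03] op 0.538 F [0.7 1.1 0.5]
tool shift m [0.0205 0.0613 0.028 ] turn [ 0.003 -0.    -0.051] joints [-0.52  0.57  1.7  -0.    0.87  1.05]
```

>>> play_rows(moves=[[0.01, 0.03, 0.0, 0, 0, -0.025, 0], [0.01, 0.028, 0, 0, 0, -0.025, 0], [0, 0, 0.025, 0, 0, 0, 0], [0, 0, 0.03, 0, 0, 0, 0], [0, 0, 0.01, 0, 0, 0, 0], [0, 0, 0, 0, 0, 0, 0]])

```text
t: 16.45
eef_pos: [578.9, -310.7, 70.3]
tcp_rot: [3.137, -0.002, 0.048]
ft_force: [0.3, 0.5, 0.2]
opening: 0.54
```

```bash
python3 go.py 577 -304.7 37 0.053; python3 pic.py wrist w8
```

```text
t 16.45 tcp [ 578.9 -310.7   70.3] [ 3.137e+00 -2.000e-03  4.800e-02] op 0.54 F [0.3 0.5 0.2]
tool shift m [-0.0016 -0.0063  0.0332] turn [ 0.005 -0.002 -0.005] joints [-0.59  0.71  1.61 -0.    0.81  0.93]
```

View pics/w8.png

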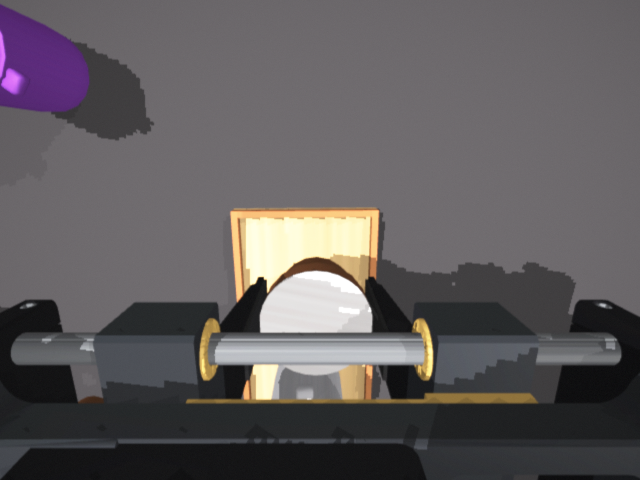

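>>> play_rows(moves=[[-0.002, -0.006, 0.01, 0, 0, 0, 0], [0, 0, 0.012, 0, 0, 0, 0], [0, 0, 0.006, 0, 0, 0, 0], [0, 0, 0.002, 0, 0, 0, 0]])

```text
t: 16.9
eef_pos: [578.0, -304.2, 42.1]
tcp_rot: [3.134, -0.006, 0.049]
ft_force: [-0.3, 0.1, 0.2]
opening: 0.538
```

```bash
python3 go.py 577 -304.7 37 0.053
```

```text
t 16.9 tcp [ 578.  -304.2   42.1] [ 3.134 -0.006  0.049] op 0.538 F [-0.3  0.1  0.2]
tool shift m [-0.001   0.0004  0.0051] turn [ 0.008 -0.006 -0.004] joints [-0.58  0.74  1.64 -0.    0.75  0.94]
```

>>> play_rows(moves=[[0, 0, 0.003, 0.006, -0.004, 0, 0], [0, 0, 0.002, 0, 0, 0, 0], [0, 0, 0.001, 0, 0, 0, 0]])

```text
t: 17.2
eef_pos: [578.2, -304.3, 36.8]
tcp_rot: [3.14, -0.002, 0.049]
ft_force: [-4.9, 3.9, 18.7]
opening: 0.535
```

>>> play_rows(moves=[[0, 0, 0, 0, 0, 0.0, 65], [0, 0, 0, 0, 0, 0, 75], [0, 0, 0, 0, 0, 0, 85], [0, 0, 0, 0, 0, 0, 85], [0, 0, -0.03, 0, 0, 0, 85], [0, 0, -0.05, 0, 0, 0, 90], [0, 0, -0.05, 0, 0, 0, 100]])

```text
t: 17.9
eef_pos: [575.9, -303.1, 163.6]
tcp_rot: [-3.136, 0.008, 0.049]
ft_force: [0.5, 0.3, 0.4]
opening: 0.937
```

```bash
python3 go.py 452.5 -147.5 150 -0.1
```

```text
t 17.9 tcp [ 575.9 -303.1  163.6] [-3.136  0.008  0.049] op 0.937 F [0.5 0.3 0.4]
tool shift m [-0.1155 -0.1613  0.0154] turn [-0.005  0.008  0.149] joints [-0.59  0.6   1.55 -0.    1.    0.94]
```

>>> play_rows(moves=[[-0.027, -0.039, 0, 0, 0, 0, 100], [-0.027, -0.039, 0, 0, 0, 0, 100], [-0.027, -0.039, 0, 0, 0, 0.05, 100], [-0.027, -0.039, 0, 0, 0, 0.05, 100], [0, 0, 0, 0, 0, 0.05, 100], [0, 0, 0, 0, 0, 0, 100]])

```text
t: 18.5
eef_pos: [460.5, -148.3, 171.7]
tcp_rot: [3.139, -0.006, -0.107]
ft_force: [1.1, -0.4, -0.4]
opening: 1.003
```

```bash
python3 go.py 452 -147.5 100 -0.1; python3 pic.py wrist w9
```

```text
t 18.5 tcp [ 460.5 -148.3  171.7] [ 3.139 -0.006 -0.107] op 1.003 F [ 1.1 -0.4 -0.4]
tool shift m [-0.009  -0.      0.0717] turn [ 0.003 -0.006 -0.007] joints [-0.45  0.37  1.97 -0.    0.8   1.23]
```

View pics/w9.png

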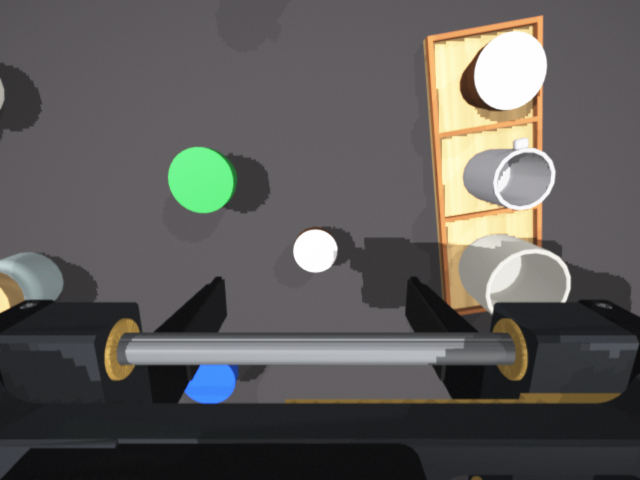

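All three stand in the long tray. The small capsule at (315,251) lies on the gripper's centre line.

>>> play_rows(moves=[[-0.01, -0.001, 0.03, 0.003, -0.006, 0.0, 100], [0, 0, 0.04, 0, 0, 0, 100], [0, 0, 0.04, 0, 0, 0, 100], [0, 0, 0.02, 0, 0, 0, 100], [0, 0, 0, 0, 0, 0, 100]])

```text
t: 19.05
eef_pos: [454.6, -150.2, 37.8]
tcp_rot: [3.14, -0.006, -0.101]
ft_force: [-0.0, 0.5, 0.6]
opening: 1.003
```

```bash
python3 go.py 452 -147.7 25 -0.1
```

```text
t 19.05 tcp [ 454.6 -150.2   37.8] [ 3.14  -0.006 -0.101] op 1.003 F [-0.   0.5  0.6]
tool shift m [-0.0029 -0.0023  0.0128] turn [ 0.002 -0.006 -0.001] joints [-0.46  0.59  2.09  0.    0.45  1.21]
```

>>> play_rows(moves=[[-0.003, -0.003, 0.01, 0, -0.005, 0.0, 100], [0, 0, 0.002, 0, 0, 0, 70], [0, 0, 0.001, 0, 0, 0, 40], [0, 0, 0.001, 0, 0, 0, 0], [0, 0, 0, 0, 0, 0, 0], [0, 0, 0, 0, 0, 0, 0], [0, 0, 0, 0, 0, 0, 0], [0, 0, 0, 0, 0, 0, 0]])

```text
t: 19.85
eef_pos: [454.2, -148.5, 26.2]
tcp_rot: [3.138, -0.006, -0.099]
ft_force: [0.1, -0.8, 0.5]
opening: 0.468
```

```bash
python3 go.py 452 -147.7 25 -0.1
```

```text
t 19.85 tcp [ 454.2 -148.5   26.2] [ 3.138 -0.006 -0.099] op 0.468 F [ 0.1 -0.8  0.5]
tool shift m [-0.0022 -0.0005  0.0012] turn [ 0.004 -0.006  0.001] joints [-0.45  0.62  2.09 -0.    0.42  1.22]
```

>>> play_rows(moves=[[0, 0, 0.001, 0, 0, 0, 0], [0, 0, 0, 0, 0, 0, 0], [0, 0, 0, 0, 0, 0, 0]])

```text
t: 20.15
eef_pos: [454.3, -148.5, 25.6]
tcp_rot: [3.137, -0.007, -0.099]
ft_force: [1.0, -0.7, 0.0]
opening: 0.391
```

```bash
python3 go.py 452 -147.7 25 -0.1
```

```text
t 20.15 tcp [ 454.3 -148.5   25.6] [ 3.137 -0.007 -0.099] op 0.391 F [ 1.  -0.7  0. ]
tool shift m [-0.0024 -0.0006  0.0006] turn [ 0.004 -0.007  0.001] joints [-0.45  0.62  2.1  -0.    0.42  1.22]
```

>>> play_rows(moves=[[0, 0, -0.02, 0, -0.004, 0.0, 0], [0, 0, -0.045, 0, 0, 0, 0], [0, 0, -0.045, 0, 0, 0, 0], [0.002, -0.045, 0, 0, 0, 0, 0], [0.002, -0.045, 0, 0, 0, 0, 0], [0.002, -0.045, 0, 0, 0, 0, 0], [0.002, -0.045, 0, 0, 0, 0, 0], [0.002, -0.045, 0, 0, 0, 0, 0]])

```text
t: 20.95
eef_pos: [488.3, 77.2, 139.3]
tcp_rot: [3.139, -0.004, -0.11]
ft_force: [1.5, -0.8, -0.2]
opening: 0.39
```

```bash
python3 go.py 519 297 130 -0.365
```

```text
t 20.95 tcp [488.3  77.2 139.3] [ 3.139 -0.004 -0.11 ] op 0.39 F [ 1.5 -0.8 -0.2]
tool shift m [ 0.0064 -0.2218  0.0086] turn [ 0.002 -0.005  0.255] joints [ 0.03  0.43  1.97 -0.01  0.73  1.71]
```

>>> play_rows(moves=[[0.001, -0.045, 0, 0, -0.003, 0, 0], [0.001, -0.045, 0, 0, 0, 0, 0], [0.001, -0.045, 0, 0, 0, 0, 0], [0.001, -0.045, 0, 0, 0, 0, 0], [0, -0.025, 0, 0, 0, 0.06, 0], [0, 0, 0, 0, 0, 0.13, 0], [0, 0, 0, 0, 0, 0.06, 0], [0, 0, 0, 0, 0, 0, 0]])

```text
t: 21.75
eef_pos: [513.1, 296.3, 136.7]
tcp_rot: [3.139, -0.001, -0.361]
ft_force: [-0.3, 1.0, -0.3]
opening: 0.392
```

```bash
python3 go.py 519 297 80 -0.365; python3 pic.py wrist w10
```

```text
t 21.75 tcp [513.1 296.3 136.7] [ 3.139e+00 -1.000e-03 -3.610e-01] op 0.392 F [-0.3  1.  -0.3]
tool shift m [ 0.0052 -0.0029  0.0566] turn [ 0.003 -0.001  0.004] joints [ 0.41  0.55  1.73 -0.    0.86  2.35]
```

View pics/w10.png

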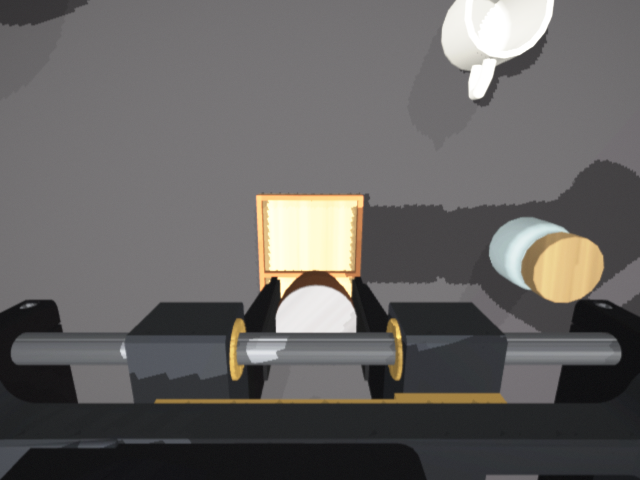

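```bash
python3 -c "
from cell import *
from h import *
c=read_camera('wrist')
C=np.array([479.9,311.5]);a=np.radians(-20.94);M=np.array([[np.cos(a),np.sin(a)],[-np.sin(a),np.cos(a)]])
for p in [(256.5,196),(362.5,196),(260,274),(361,273)]:
  X=ray(c,*p,12); print(X.round(1),(M@(X[:2]-C)).round(1))
print(M@(state()['eef_pos'][:2]-C))"; python3 go.py 519 297 30.6 -0.365
```

```text
[567.  326.6  12. ] [75.9 45.2]
[537. 247.  12.] [ 76.4 -39.9]
[504.9 349.9  12. ] [ 9.6 44.8]
[475.3 269.   12. ] [ 10.9 -41.3]
[36.75106319 -2.70655568]
t 21.85 tcp [513.3 295.8 136.8] [ 3.139e+00 -1.000e-03 -3.590e-01] op 0.392 F [ 0.4 -0.9 -0.4]
tool shift m [ 0.0049 -0.0034  0.1062] turn [ 0.003 -0.001  0.006] joints [ 0.41  0.55  1.74 -0.    0.86  2.34]
```

>>> play_rows(moves=[[0.004, -0.004, 0.03, 0, 0, 0.004, 0], [0, 0, 0.03, 0, 0, 0, 0], [0, 0, 0.025, 0, 0, 0, 0], [0, 0, 0.005, 0, 0, 0, 0], [0, 0, 0, 0, 0, 0, 0]])

```text
t: 22.35
eef_pos: [520.0, 296.7, 45.6]
tcp_rot: [3.141, -0.003, -0.357]
ft_force: [0.9, 0.3, 0.1]
opening: 0.391
```

```bash
python3 go.py 519 297 30.6 -0.365
```

```text
t 22.35 tcp [520.  296.7  45.6] [ 3.141e+00 -3.000e-03 -3.570e-01] op 0.391 F [0.9 0.3 0.1]
tool shift m [-0.0011  0.      0.015 ] turn [ 0.001 -0.003  0.008] joints [ 0.41  0.69  1.78 -0.    0.67  2.34]
```

>>> play_rows(moves=[[-0.001, -0.001, 0.007, 0, -0.003, 0, 0], [0, 0, 0.004, 0, 0, 0, 0], [0, 0, 0.002, 0, 0, 0, 0], [0, 0, 0.001, 0, 0, 0, 0]])

```text
t: 22.75
eef_pos: [520.9, 298.3, 33.9]
tcp_rot: [-3.139, -0.003, -0.356]
ft_force: [-0.6, 0.2, -0.5]
opening: 0.391
```

>>> play_rows(moves=[[-0.001, 0.001, 0.002, 0, -0.003, 0, 0], [0, 0, 0.001, 0, 0, 0, 0], [0, 0, 0.001, 0, 0, 0, 0]])

```text
t: 23.05
eef_pos: [519.8, 297.9, 30.6]
tcp_rot: [-3.138, -0.001, -0.356]
ft_force: [-1.0, 0.8, 12.4]
opening: 0.39
```

>>> play_rows(moves=[[0, 0, 0, 0, 0, 0.0, 50], [0, 0, 0, 0, 0, 0, 60], [0, 0, 0, 0, 0, 0, 75], [0, 0, 0, 0, 0, 0, 80], [0, 0, -0.03, 0, 0, 0, 80], [0, 0, -0.05, 0, 0, 0, 90], [0, 0, -0.05, 0, 0, 0, 100]])

```text
t: 23.75
eef_pos: [517.2, 296.4, 157.5]
tcp_rot: [3.136, 0.008, -0.356]
ft_force: [-0.1, 0.3, -0.4]
opening: 0.908
```

```bash
python3 go.py 618 129 150 -0.46
```

```text
t 23.75 tcp [517.2 296.4 157.5] [ 3.136  0.008 -0.356] op 0.908 F [-0.1  0.3 -0.4]
tool shift m [0.1529 0.1217 0.007 ] turn [0.006 0.008 0.104] joints [0.41 0.53 1.7  0.   0.92 2.33]
```

>>> play_rows(moves=[[0.037, 0.03, 0, 0, 0, 0.0, 100], [0.037, 0.03, 0, 0, 0, 0, 100], [0.037, 0.03, 0, 0, 0, 0, 100], [0.015, 0.012, 0, 0.005, 0, 0.05, 100], [0, 0, 0, 0, 0, 0.05, 100], [0, 0, 0, 0, 0, 0, 100]])

```text
t: 24.35
eef_pos: [605.3, 153.1, 166.2]
tcp_rot: [-3.133, -0.003, -0.457]
ft_force: [0.8, 0.6, -0.8]
opening: 0.997
```

```bash
python3 go.py 620 129 150 -0.46; python3 pic.py wrist w11
```

```text
t 24.35 tcp [605.3 153.1 166.2] [-3.133e+00 -3.000e-03 -4.570e-01] op 0.997 F [ 0.8  0.6 -0.8]
tool shift m [0.0237 0.0153 0.0161] turn [-0.008 -0.003  0.003] joints [0.14 0.55 1.63 0.01 0.95 2.16]
```

View pics/w11.png

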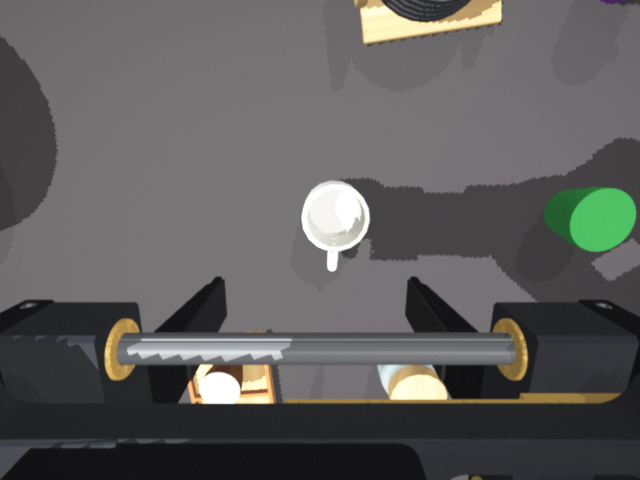

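```bash
python3 - <<'E'
from cell import *
from h import *
c=read_camera("wrist")
a=ray(c,335.5,216,50);b=ray(c,332,268,38);print(a,b,np.arctan2(*(a-b)[[1,0]]))
E
python3 go.py 620 128.5 150 -0.46
```

```text
[621.59661539 129.42982648  50.        ] [579.73077115 151.82434739  38.        ] -0.4911851858765033
t 24.45 tcp [605.  153.8 166.2] [-3.133e+00 -3.000e-03 -4.530e-01] op 1.004 F [-0.3 -0.  -0.2]
tool shift m [0.0245 0.0163 0.0161] turn [-0.008 -0.003  0.007] joints [0.14 0.55 1.63 0.01 0.95 2.16]
```

>>> play_rows(moves=[[0.024, 0.016, 0, -0.008, 0, 0.02, 100], [0, 0, 0.03, 0, 0, 0, 100], [0, 0, 0.03, 0, 0, 0, 100], [0, 0, 0.02, 0, 0, 0, 100], [0, 0, 0, 0, 0, 0, 100]])

```text
t: 24.95
eef_pos: [619.5, 131.9, 84.8]
tcp_rot: [-3.14, -0.004, -0.462]
ft_force: [-0.2, -0.2, -0.2]
opening: 1.0
```

```bash
python3 go.py 620.5 129 33 -0.48
```

```text
t 24.95 tcp [619.5 131.9  84.8] [-3.14  -0.004 -0.462] op 1.0 F [-0.2 -0.2 -0.2]
tool shift m [0.0019 0.0022 0.0518] turn [-0.001 -0.004  0.018] joints [ 0.11  0.67  1.67 -0.    0.8   2.14]
```

>>> play_rows(moves=[[0.001, 0.002, 0.02, 0, -0.004, 0.015, 100], [0, 0, 0.02, 0, 0, 0, 100], [0, 0, 0.01, 0, 0, 0, 100], [0, 0, 0, 0, 0, 0, 100]])

```text
t: 25.35
eef_pos: [620.6, 132.3, 37.0]
tcp_rot: [-3.138, -0.003, -0.471]
ft_force: [-1.1, -0.6, 1.6]
opening: 1.0
```

```bash
python3 go.py 620.5 129 33 -0.48
```

```text
t 25.35 tcp [620.6 132.3  37. ] [-3.138e+00 -3.000e-03 -4.710e-01] op 1.0 F [-1.1 -0.6  1.6]
tool shift m [0.0014 0.003  0.0039] turn [-0.003 -0.003  0.009] joints [0.11 0.73 1.69 0.   0.71 2.15]
```

>>> play_rows(moves=[[0, 0.003, 0.004, -0.003, -0.003, 0.0, 100], [0, 0, 0.001, 0, 0, 0, 75], [0, 0, 0.001, 0, 0, 0, 50], [0, 0, 0, 0, 0, 0, 0], [0, 0, 0, 0, 0, 0, 0], [0, 0, 0, 0, 0, 0, 0], [0, 0, 0, 0, 0, 0, 0], [0, 0, 0, 0, 0, 0, 0]])

```text
t: 26.15
eef_pos: [620.7, 130.0, 34.7]
tcp_rot: [-3.139, -0.004, -0.469]
ft_force: [-0.1, 0.5, -1.8]
opening: 0.552
```

```bash
python3 go.py 620.5 129 33 -0.48
```

```text
t 26.15 tcp [620.7 130.   34.7] [-3.139 -0.004 -0.469] op 0.552 F [-0.1  0.5 -1.8]
tool shift m [0.0003 0.001  0.0017] turn [-0.003 -0.004  0.011] joints [0.1  0.74 1.69 0.   0.71 2.14]
```

>>> play_rows(moves=[[0, 0, -0.02, 0, -0.003, 0.0, 0], [0, 0, -0.045, 0, 0, 0, 0], [0, 0, -0.045, 0, 0, 0, 0], [-0.038, -0.016, 0, 0, 0, 0, 0], [-0.038, -0.016, 0, 0, 0, 0, 0], [-0.038, -0.016, 0, 0, 0, 0, 0], [-0.038, -0.016, 0, 0, 0, 0, 0], [0, 0, 0, 0, 0, 0, 0]])

```text
t: 26.95
eef_pos: [510.0, 258.4, 148.0]
tcp_rot: [-3.139, 0.001, -0.473]
ft_force: [0.1, -0.2, -1.4]
opening: 0.55
```

```bash
python3 go.py 449.5 323.5 120 -0.365
```

```text
t 26.95 tcp [510.  258.4 148. ] [-3.139e+00  1.000e-03 -4.730e-01] op 0.55 F [ 0.1 -0.2 -1.4]
tool shift m [-0.0835 -0.0304  0.0282] turn [-0.002  0.001 -0.108] joints [0.35 0.51 1.78 0.   0.85 2.39]
```

>>> play_rows(moves=[[-0.04, -0.015, 0, 0, 0, 0, 0], [-0.04, -0.015, 0, 0, 0, 0, 0], [0, 0, 0.02, 0, 0, -0.05, 0], [0, 0, 0.02, 0, 0, -0.05, 0], [0, 0, 0, 0, 0, 0, 0]])

```text
t: 27.45
eef_pos: [450.8, 324.3, 107.6]
tcp_rot: [-3.138, -0.001, -0.368]
ft_force: [-0.2, -0.1, -0.4]
opening: 0.556
```

```bash
python3 go.py 449.5 323.5 39.7 -0.365; python3 pic.py wrist w12
```

```text
t 27.45 tcp [450.8 324.3 107.6] [-3.138e+00 -1.000e-03 -3.680e-01] op 0.556 F [-0.2 -0.1 -0.4]
tool shift m [-0.001   0.0015  0.0679] turn [-0.004 -0.001 -0.003] joints [0.5  0.55 1.85 0.   0.74 2.44]
```

View pics/w12.png

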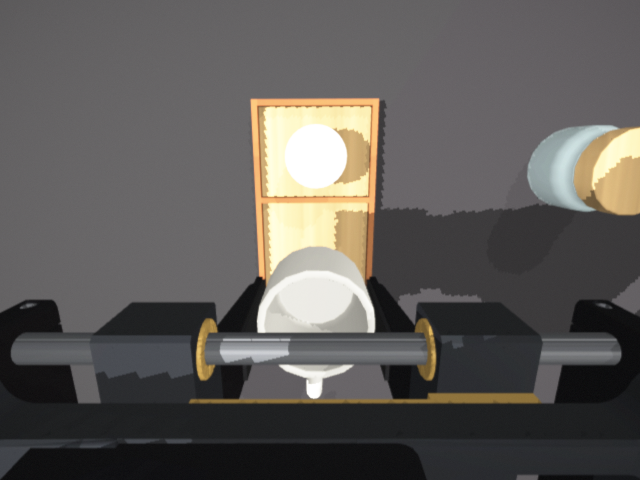

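The small capsule stands in its compartment at (316,155), and the espresso cup is lined up with the larger one. Descending.

>>> play_rows(moves=[[-0.001, 0.001, 0.025, -0.003, 0, 0, 0], [0, 0, 0.025, 0, 0, 0, 0], [0, 0, 0.008, 0, 0, 0, 0], [0, 0, 0.003, 0, 0, 0, 0]])

```text
t: 27.9
eef_pos: [454.1, 323.8, 50.2]
tcp_rot: [-3.135, -0.006, -0.378]
ft_force: [0.6, 0.1, -2.5]
opening: 0.552
```

```bash
python3 go.py 449.5 323.5 39.7 -0.365
```

```text
t 27.9 tcp [454.1 323.8  50.2] [-3.135 -0.006 -0.378] op 0.552 F [ 0.6  0.1 -2.5]
tool shift m [-0.0042  0.0021  0.0105] turn [-0.007 -0.006 -0.013] joints [ 0.5   0.64  1.89 -0.    0.61  2.45]
```

>>> play_rows(moves=[[-0.004, 0.002, 0.005, -0.005, -0.005, -0.01, 0], [0, 0, 0.003, 0, 0, 0, 0], [0, 0, 0.002, 0, 0, 0, 0]])

```text
t: 28.2
eef_pos: [450.7, 323.6, 41.9]
tcp_rot: [-3.138, -0.002, -0.369]
ft_force: [0.9, -0.1, -1.3]
opening: 0.552
```

>>> play_rows(moves=[[0, 0, 0.001, 0, 0, 0, 0], [0, 0, 0.001, 0, 0, 0, 0]])

```text
t: 28.4
eef_pos: [451.0, 323.8, 40.5]
tcp_rot: [-3.137, -0.003, -0.369]
ft_force: [0.2, 0.1, -0.8]
opening: 0.555
```

>>> play_rows(moves=[[0, 0, 0.001, 0, 0, 0, 0], [0, 0, 0.001, 0, 0, 0, 0]])

```text
t: 28.6
eef_pos: [451.1, 323.9, 39.6]
tcp_rot: [-3.137, -0.004, -0.369]
ft_force: [-5.2, -3.1, 21.7]
opening: 0.554
```

>>> play_rows(moves=[[0, 0, 0, 0, 0, 0.0, 65], [0, 0, 0, 0, 0, 0, 75], [0, 0, 0, 0, 0, 0, 85], [0, 0, 0, 0, 0, 0, 85], [0, 0, -0.03, 0, 0, 0, 85], [0, 0, -0.05, 0, 0, 0, 90], [0, 0, -0.05, 0, 0, 0, 100]])

```text
t: 29.3
eef_pos: [448.6, 322.4, 167.6]
tcp_rot: [3.138, 0.004, -0.369]
ft_force: [0.8, 0.4, -0.7]
opening: 0.932
```

>>> play_rows(moves=[[0, 0, -0.05, 0, 0, 0.0, 100], [0.03, 0.04, 0, 0, 0, 0, 100], [0.03, 0.04, 0, 0, 0, 0, 100], [0.03, 0.04, 0, 0, 0, 0, 100], [0, 0.045, 0, 0, 0, 0, 100], [0, 0.045, 0, 0, 0, 0, 100], [0, 0, 0, 0, 0, 0, 100]])

```text
t: 30.0
eef_pos: [459.3, 89.1, 225.7]
tcp_rot: [-3.136, -0.007, -0.364]
ft_force: [0.3, 1.1, 0.5]
opening: 1.0
```

```bash
python3 pic.py top t13; python3 pic.py side s13; python3 pic.py top t13l 430 210 120 160 3;python3 pic.py top t13s 80 240 120 120 5
```

```text
(no output)
```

View pics/t13.png

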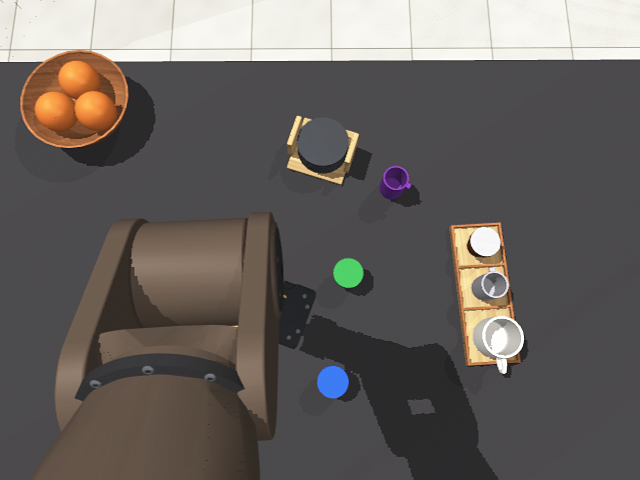

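View pics/s13.png

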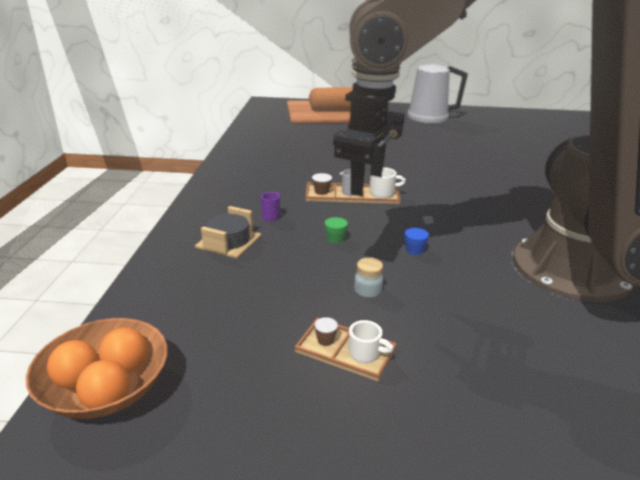

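View pics/t13l.png

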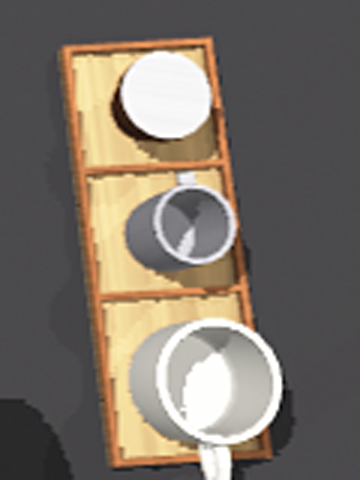

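View pics/t13s.png

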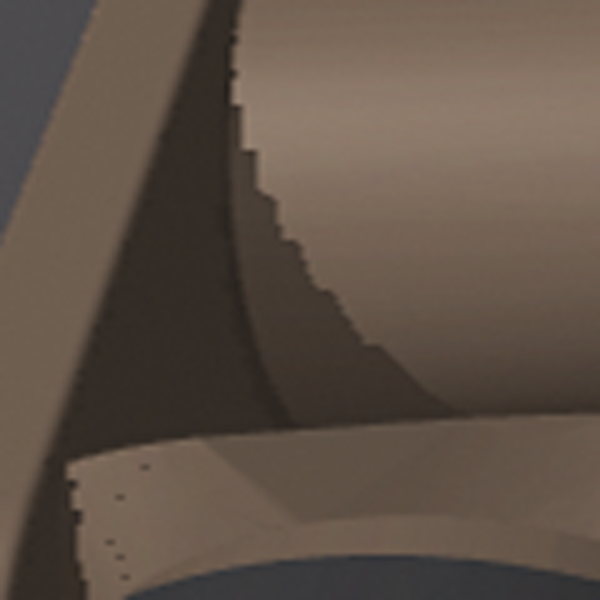

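>>> play_rows(moves=[[0.0, 0.048, 0, 0, 0, 0.0, 100], [0.0, 0.048, 0, 0, 0, 0, 100], [0.0, 0.048, 0, 0, 0, 0, 100], [0.0, 0.048, 0, 0, 0, 0, 100], [0.02, 0.045, 0, 0, 0, 0, 100], [0.03, 0.04, 0, 0, 0, 0, 100], [0, 0, 0, 0, 0, 0, 100]])

```text
t: 30.9
eef_pos: [416.7, -185.1, 224.0]
tcp_rot: [-3.134, -0.012, -0.339]
ft_force: [0.8, 0.1, 0.7]
opening: 0.999
```

```bash
python3 pic.py top t14s 80 220 180 130 4
python3 - <<'E'
from cell import *
from h import *
c=read_camera("top")
C=np.array([489.9,-309.3]);a=np.radians(3.07);M=np.array([[np.cos(a),np.sin(a)],[-np.sin(a),np.cos(a)]])
for p in [(485.3,241.3,49),(495.2,284.3,65),(503.3,337,69)]:
  X=ray(c,*p); print(X.round(1),(M@(X[:2]-C)).round(1))
E
```

```text
[ 575.2 -304.5   49. ] [85.4  0.3]
[ 497.4 -309.5   65. ] [ 7.4 -0.6]
[ 409.9 -314.1   69. ] [-80.1  -0.5]
```

View pics/t14s.png

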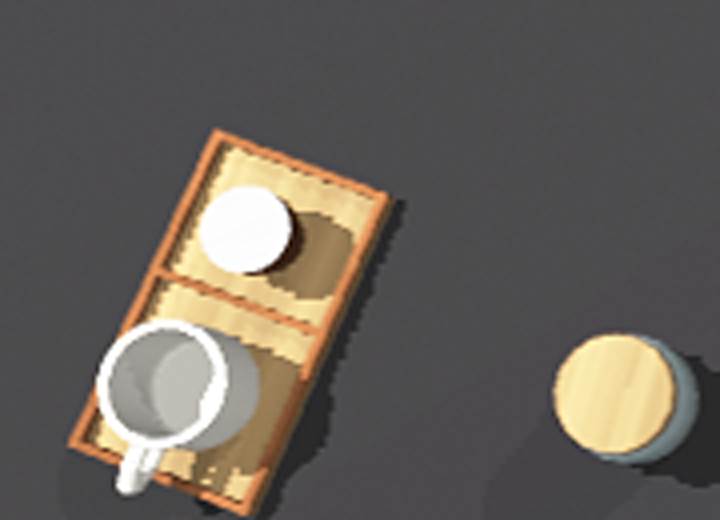

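Run:
```python
from cell import *
from h import *
c=read_camera("top")
C=np.array([479.9,311.5]);a=np.radians(-20.94);M=np.array([[np.cos(a),np.sin(a)],[-np.sin(a),np.cos(a)]])
for p in [(141.5,277.5,41),(120.5,315.75,55)]:
  X=ray(c,*p); print(X.round(1),(M@(X[:2]-C)).round(1))
s=state();print(s["t"],s["ft_force"],s["eef_pos"])
print(job_done())
```

```text
[515.6 297.2  41. ] [38.5 -0.6]
[449.  322.7  55. ] [-32.9  -0.5]
31.05 [ 3.78576102e-02 -3.23240391e-04  8.64601768e-01] [ 414.75216614 -180.43508581  223.65924427]
the job is handed in; nothing more can be done
None
```

I moved all five things into their compartments, set each one down until the force reading showed it touching the tray floor, and handed the job in at about 31 s. `job_done()` gives no verdict, so what follows is from my own checks.

Final positions measured in the top image, in mm in each tray's own frame:

| Thing | Measured x, y | Compartment centre x, y |
|---|---|---|
| Big cup | -80, 0 | -76, 0 |
| Milk jug | 7, -1 | 10, 0 |
| Large capsule | 85, 0 | 86, 0 |
| Espresso cup | -33, 0 | -33, 0 |
| Small capsule | 38, -1 | 41, 0 |

- **Upright and at rest:** In the last pictures all five look upright on the tray floors. I did not measure tilt or underside height separately.
- **Left in place:** The sugar jar sits within about 1 pixel of its first position. The coasters look unmoved by eye. The arm was clear of everything.
- **Disagreement:** During the job the wrist camera put some things about 2 to 6 mm further out in x than the top camera. The measured positions stay well inside the limits even with that error.

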